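# Open the ribbed filter box

## Robot

A 7-joint arm with a two-finger parallel gripper is mounted at the origin on the work surface. World frame = base frame: x ahead of the robot, y to its left, z up, the work surface at z = 0. Lengths are in m, angles in rad, forces in N, time in s.
With the tool pointing down it reaches from about 0.425 to 0.825 m from the base axis. Payload 3.6 kg.
Tool frame: the origin (TCP) lies midway between the tips of the shut fingers; the grasp point (between the pads) lies 19 mm behind it; z points along the fingers, y is the line along which they close (so a half turn about z gives the same grasp; the last joint's range is limited). The gripper opens to 93 mm and grips with 3 to 60 N. Pads are 15 mm wide; open, the fingers measure 128 mm over their backs; the gripper's body (75 mm by 188 mm) begins 65 mm behind the grasp point.
Start: joints at [-1.361, 0.615, -0.013, 1.423, 0.008, 1.103, -0.04], TCP at [0.152, 0.632, 0.219] pointing down, gripper open.
Joint ranges: [-3.12, 3.12], [-0.3, 2.06], [-1.34, 1.32], [0.26, 2.42], [-1.36, 4.5], [0.01, 1.98], [-2.84, 2.84]. Speed limits (rad/s): [2.79, 2.79, 3.14, 3.14, 3.14, 3.14, 3.14].

## Interface

Orientations are given as a unit quaternion [w, x, y, z].
In Python, from cell import env gives the robot as it stands.
- The arm moves only by the shell command python3 -m handwheel 'ROWS' [FORCE]. ROWS is JSON, a list of rows, each a list of 3 entries, a list of its own where there are three numbers: the shift along the tool's x, y, z in m, then the turn about the tool's z in degrees, then the closure, from 0 (fully open) to 1 (shut). A call has 1 to 8 rows; each row is the pose to reach, as a shift and turn from the pose commanded when the call began, along the tool's axes at that moment; what a row does not reach only later rows make up. A row lasts 1/12 s, in which the tool goes at most 41.7 mm and 7.16 degrees, less where a joint would pass 70% of its speed; a pose out of reach is approached as far as the arm can. A call with a gripper value outside its range is refused whole. The fingers move at their own pace and stop on an object; FORCE is the grip in N (left out, the last holds). Time passes only in rows, so rows that repeat a pose let the fingers close. It gives the time, the measured TCP pose, the force, the opening and the grip force at its end, in the units of the state.
- env.state(): the state, without advancing time (a new reading comes with each control period).
- env.read_camera(name): name is "side" or "top"; returns a dict with "image" (480x640x3 uint8, blue, green, red), "z_map" (480x640 float32, m along the optical axis (not along the pixel's ray), 0 where there is no reading), "K" (3x3 intrinsics, pixels), "distortion" ([k1, k2, p1, p2, k3] as OpenCV has them; the pictures are not rectified), "rvec" (rotation vector, rad) and "tvec" (3), from world to camera coordinates, as OpenCV has them. Camera axes: x right, y down, z forward; pixel columns grow to the right and rows downward; lengths in m; the calibration is good to about 2 mm. A picture is of the moment at which its call begins.
- env.job_done(): hands the job in; it is judged then, once.
The state is a dict: "clock": time; "qpos": joint angles; "joint_velocities": joint speeds; "joint_efforts": joint torques, N m; "tcp_pos": TCP position; "ee_rot": TCP orientation; "wrist_force": force on the tool from outside, world axes, zero at the start; "moment": the same for the moment, N m; "finger_gap": opening from 0.0 (shut) to 1.0 (fully open); "gripper_force": force on a finger pad.
Only numpy, scipy, OpenCV 4.12 (cv2) and the standard library are available. Lean on these libraries where they do the work, as an engineer would, in place of code of your own. Each camera call takes 0.05 s, during which the arm holds its last target. There are 200 camera calls.

## Task

Two grey filter boxes stand on the lab bench; open the one whose cover has three straight ribs so that its cartridge can be changed. Press its snap tab straight in, about flush with the deck, then push the released cover along its guides onto the rear deck until the filter well is fully uncovered, and leave it lying flat there. Only press and push: do not lift the cover, and leave the box with the round domed cover and everything else on the bench undisturbed.

Things in the scene. Friction and masses are not known exactly. Their poses are not given: they have to be found in the camera images.
- ribbed_box: Fixed grey filter box, 220 x 92 mm, flat deck 60 high. Origin: on the bench under the centre of the cover's seat. x: slide direction, from the front end (x -70 mm) to the rear end (+150); z up. Flat front ledge at deck height x -70 to -35. Guide walls 8 high above the deck at y +-40 to +-46, x -40 to 150; stop 6 high across the rear, x 144 to 150. The one to open.
- ribbed_cover: Loose white plastic cover, 0.08-0.17 kg: plate 70 (x) x 76 (y) x 8, upright lip 6 thick along its front edge, top 22 above the underside. Origin: centre of the underside; shut, it lies over the box's origin at height 60 (0 to 3 mm nearer the front), same axes. Three straight ribs 5 high across its top. Tab in: slides freely along +x; tab out: blocked.
- ribbed_lip (a point): On the ribbed cover: middle of the top front edge of its lip, (-35, 0, +22) mm in the cover's frame. The lip's upright front face, 76 wide and 22 high, is the place to push; under 2 N slides the cover.
- ribbed_well (a point): Centre of the ribbed box's filter well, a 54 x 54 mm opening in the deck, at deck height (60 mm above the box's origin); hidden under the shut cover.
- ribbed_tab (a joint): Ribbed box: travel of the snap tab (grey, black grip lines) in m: 0 = fully out (top 10 mm above the deck), 0.010 = in (top flush with the deck), 0.012 = its stop. Starts at 0 to 0.002. Pressing straight down takes 5 to 8 N all the way; it stays where it is pressed. It blocks the cover until it is past 0.006.
- ribbed_tab_top (a point): Ribbed box: Centre of the top of that tab, a flat pad 32 (along x) x 34 (y) mm, just beyond the cover's leading edge: 53 mm along +x from the box's origin, y = 0, 68 to 70 mm above the bench at the start.
- domed_box: Neighbouring fixed filter box, same size, axes and origin as the ribbed box, but with a domed cover. Leave alone.
- domed_cover: Cover of the neighbouring box: same plate and lip, but with one round dome (diameter 48, 11 high) on top. Must stay shut.
- domed_tab (a joint): Snap tab of the neighbouring box, same scale. Must stay out.
- beaker: Small glass beaker, diameter 42, 45 high, standing between the boxes near the front; origin at the centre of its underside. Bystander.
- spare_filter: Spare filter cartridge, paper with grey end caps, diameter 46, 40 high, standing between the boxes towards the back; origin at the centre of its underside. Bystander.
- amber_bottle: Amber glass bottle, diameter 66, 140 high, to the left; origin at the centre of its underside. Bystander.
- amber_jar: Amber glass jar, diameter 56, 80 high, to the right; origin at the centre of its underside. Bystander.
- dish: White porcelain dish, diameter 80, 22 high, front right; origin at the centre of its underside. Bystander.
- spatula: Steel spatula with a black handle, about 170 long, lying flat, front left. Bystander.
- wash_bottle: White plastic bottle, diameter 64, 130 high, to the right; origin at the centre of its underside. Bystander.
Mind the look-alikes: they are no part of the job. Leave any brown or turquoise look-alike of the ribbed_cover alone.

How it is judged:
On the way, in this order (a step that is already met when the one before it is completed fails the run):
1. the ribbed box's snap tab is pressed in while the cover is still on its seat (value of joint ribbed_tab above 0.0075 m and x of ribbed_cover in the frame of ribbed_box below 0.02 m), for 0.2 s.
2. the ribbed cover is pushed onto the rear deck, clear of the well (x of ribbed_cover in the frame of ribbed_box between 0.064 and 0.115 m and y of ribbed_cover in the frame of ribbed_box between -0.006 and 0.006 m and z of ribbed_cover in the frame of ribbed_box between 0.057 and 0.064 m and angle between ribbed_cover's own z axis and vertical below 0.06 rad), for 0.2 s.
At the end, for the whole second after the job is handed in: Ribbed cover at rest, flat (0.06 rad) between the guides, origin 64 to 115 mm along +x from its box's origin (well uncovered), its tab in (over 7.5 mm); domed cover moved under 6 mm, its tab out (under 4 mm); bystanders within 20 mm of their starts (all of step 2 and value of joint ribbed_tab above 0.0075 m and linear speed of ribbed_cover below 0.01 m/s and distance of domed_cover from where it was at the start of the episode below 0.006 m and value of joint domed_tab below 0.004 m and distance of each of beaker, spare_filter, amber_bottle, amber_jar, dish, spatula, wash_bottle from where it was at the start of the episode below 0.02 m); the robot touches nothing.
It fails at once if the ribbed cover is lifted (origin over 10 mm above the deck) or tipped (over 0.25 rad) (z of ribbed_cover in the frame of ribbed_box above 0.07 m or angle between ribbed_cover's own z axis and vertical above 0.25 rad).
It fails at once if the domed cover moves over 6 mm or its tab is pressed over 4 mm (distance of domed_cover from where it was at the start of the episode above 0.006 m or value of joint domed_tab above 0.004 m).
It fails at once if a bystander is moved over 20 mm, lifted or knocked over (distance of any of beaker, spare_filter, amber_bottle, amber_jar, dish, spatula, wash_bottle from where it was at the start of the episode above 0.02 m or angle between any of beaker, spare_filter, amber_bottle, amber_jar, dish, spatula, wash_bottle's own z axis and vertical above 0.4 rad).
It also fails if it takes over 38 s, if anything falls off the work surface, if the arm or the gripper's body presses on something with over 40 N, if the wrist force passes 120 N, or if a joint passes its speed limit or range.

## Working session

There is one attempt and no reset: what is moved stays moved. The work goes in short steps, Python scripts to look and compute and a shell command to move; the robot and the scene stay as the last step left them, time stands still between calls to the robot, and variables do not carry over. Pictures are saved under pics/ and viewed, at most 10 in all, crops included, and the job is handed in when it is done.

```bash
mkdir -p pics; cat > h.py <<'E'
import numpy as np,cv2
from cell import env
def cam(n):
    c=env.read_camera(n); np.savez(f'/tmp/{n}.npz',**{k:np.array(v) for k,v in c.items()}); return c
def load(n): return dict(np.load(f'/tmp/{n}.npz'))
def px(c,u,v,z=None):
    """pixel -> world; from depth map or on plane z"""
    R=cv2.Rodrigues(np.array(c['rvec'],float))[0]; t=np.array(c['tvec'],float).ravel()
    n=cv2.undistortPoints(np.array([[[u,v]]],float),c['K'],np.array(c['distortion'],float))[0,0]
    d=R.T@np.array([n[0],n[1],1]); o=-R.T@t
    s=(z-o[2])/d[2] if z is not None else float(np.median(c['z_map'][int(v)-1:int(v)+2,int(u)-1:int(u)+2]))
    return o+s*d
E
python3 - <<'E'
from h import *
for n in('top','side'):
    c=cam(n); cv2.imwrite(f'pics/{n}0.png',c['image'])
s=env.state();print(s['tcp_pos'],s['ee_rot'],s['clock'],s['finger_gap'])
E
```

```text
[0.15231702 0.63117309 0.21761164] [-1.07400969e-04  1.18082326e-01  9.93003148e-01 -1.14053223e-03] 0.1 0.9990237594939443
```

View pics/top0.png

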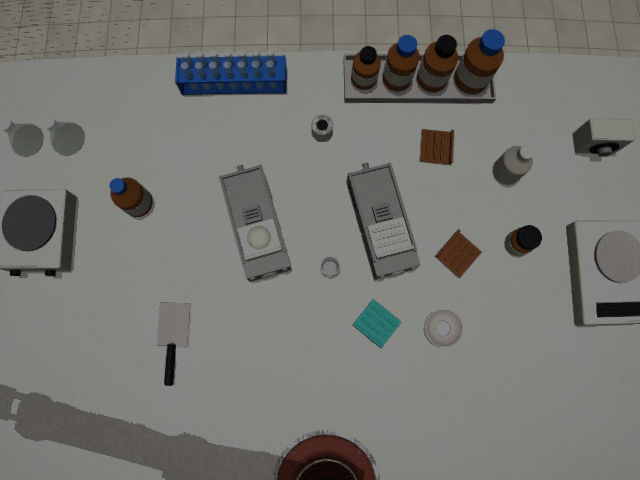

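View pics/side0.png

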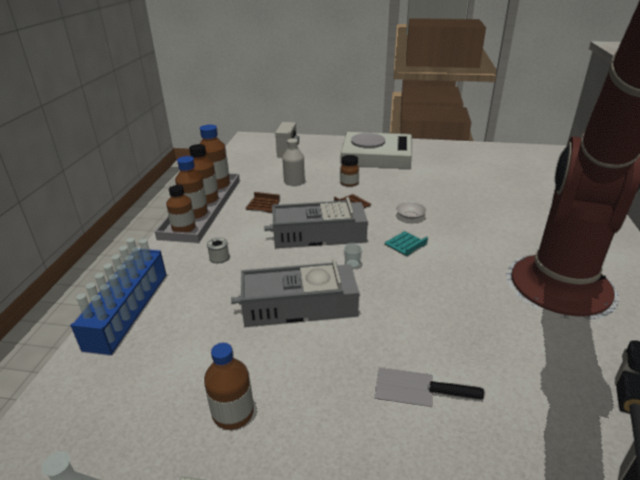

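The ribbed box is the right-hand one in the top view: cover about (391,237), tab (382,213), front end (397,270). The domed box is on the left at (255,222). I'll enlarge the ribbed one.

```bash
python3 - <<'E'
from h import *
c=load('top'); im=c['image'][150:290,330:430]
cv2.imwrite('pics/crop1.png',cv2.convertScaleAbs(cv2.resize(im[:100*140//100],None,fx=4.2,fy=4.2,interpolation=cv2.INTER_CUBIC),alpha=1.5))
for u,v in [(390,270),(382,213),(370,180),(391,237),(325,270),(322,127),(256,240)]: print(u,v,px(c,u,v).round(4))
E
```

```text
390 270 [ 0.4268 -0.1314  0.0618]
382 213 [ 0.5419 -0.118   0.0705]
370 180 [ 0.6141 -0.0967  0.062 ]
391 237 [ 0.4926 -0.1347  0.0689]
325 270 [ 0.4356 -0.0025  0.0049]
322 127 [7.403e-01 7.000e-04 4.070e-02]
256 240 [0.4873 0.1355 0.0775]
```

View pics/crop1.png

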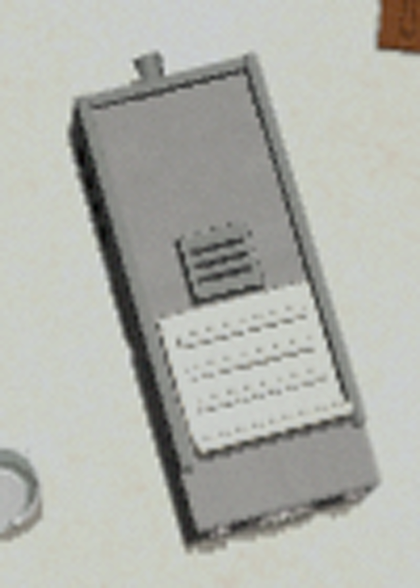

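```bash
python3 - <<'E'
from h import *
c=load('top')
P={}
for n,u,v,z in [('RL',77,101,.068),('RR',253,56,.068),('FR',380,483,.06),('FL',188,537,.06),('tab',221,259,.07),('lipL',203,452,.082),('lipR',352,410,.082)]:
    P[n]=px(c,330+(u+.5)/4.2-.5,150+(v+.5)/4.2-.5,z); print(n,P[n].round(4))
vs,us=np.mgrid[150:290,330:430]; R=cv2.Rodrigues(c['rvec'])[0]; 
n=cv2.undistortPoints(np.stack([us.ravel(),vs.ravel()],1).astype(float)[:,None],c['K'],c['distortion'])[:,0]
d=c['z_map'][150:290,330:430].ravel()
W=(np.c_[n,np.ones(len(n))]*d[:,None]-c['tvec'].ravel())@R
m=((W[:,2]>.055)&(W[:,2]<.1)&(d>0)).reshape(140,100).astype(np.uint8)
m=cv2.morphologyEx(m,cv2.MORPH_OPEN,np.ones((5,5))).ravel()>0
r=cv2.minAreaRect(W[m][:,:2].astype(np.float32)*1000); print(r, cv2.boxPoints(r))
w=W[m]
yaw=np.arctan2(*( (P['RL']+P['RR']-P['FL']-P['FR'])[[1,0]])); print('yaw',np.degrees(yaw))
ctr=(P['RL']+P['RR']+P['FL']+P['FR'])[:2]/4; ex=np.array([np.cos(yaw),np.sin(yaw)]);ey=np.array([-ex[1],ex[0]])
o=ctr-.04*ex; print('o',o,'tab',o+.053*ex)
for k,p in P.items(): print(k,(np.c_[ex,ey].T@(p[:2]-o)).round(4))
E
```

```text
RL [ 0.6262 -0.051   0.068 ]
RR [ 0.6488 -0.1384  0.068 ]
FR [ 0.4372 -0.1929  0.06  ]
FL [ 0.4123 -0.0999  0.06  ]
tab [ 0.5456 -0.1187  0.07  ]
lipL [ 0.4497 -0.1057  0.082 ]
lipR [ 0.469  -0.1768  0.082 ]
((532.8171997070312, -121.90255737304688), (221.8091583251953, 94.44074249267578), 14.344928741455078) [[ 413.67114 -103.63202]
 [ 437.0697  -195.12827]
 [ 651.96326 -140.1731 ]
 [ 628.5647   -48.67685]]
yaw 13.654235163634175
o [ 0.49227138 -0.12998783] tab [ 0.54377349 -0.11747654]
RL [0.1488 0.0451]
RR [ 0.1501 -0.0451]
FR [-0.0683 -0.0481]
FL [-0.0706  0.0481]
tab [ 0.0544 -0.0016]
lipL [-0.0356  0.0336]
lipR [-0.0337 -0.04  ]
```

```bash
cat > g.py <<'E'
import sys
from h import *
from scipy.spatial.transform import Rotation as Ro
yaw=np.radians(14.2); o=np.array([.4932,-.1311])
def go(bx,by,z):
    s=env.state(); q=s['ee_rot']; R=Ro.from_quat([q[1],q[2],q[3],q[0]]).as_matrix()
    c,S=np.cos(yaw),np.sin(yaw); t=np.r_[o+[c*bx-S*by,S*bx+c*by],z]
    p=s['tcp_pos']; l=p[:2]-o
    print('t',s['clock'],'box xy',np.round([c*l[0]+S*l[1],-S*l[0]+c*l[1],p[2]],4),'xt',np.degrees(np.arctan2(R[1,0],R[0,0])).round(2),'F',np.round(s['wrist_force'],1),'tilt',R[:,2].round(3))
    print('shift',(R.T@(t-p)).round(4))
if __name__=='__main__': go(*map(float,sys.argv[1:4]))
E
python3 -m handwheel '[[[-0.356,-0.204,0],-7,1],[[-0.356,-0.204,0],-14,1],[[-0.356,-0.204,0],-21,1],[[-0.356,-0.204,0],-27.8,1],[[-0.356,-0.204,0],-27.8,1],[[-0.356,-0.204,0],-27.8,1],[[-0.356,-0.204,0],-27.8,1],[[-0.356,-0.204,0],-27.8,1]]' 10; python3 g.py .054 0 .12
```

```text
clock: 0.77
tcp_pos: [0.3958, 0.401, 0.2183]
ee_rot: [-0.0, -0.124, 0.992, -0.0]
wrist_force: [0.3, 0.5, -0.5]
finger_gap: 0.472
gripper_force: 0.0
t 0.7667 box xy [0.036  0.5397 0.2183] xt -165.76 F [ 0.3  0.5 -0.5] tilt [-0.001 -0.001 -1.   ]
shift [-0.0177 -0.5397  0.0986]
```

```bash
python3 -m handwheel '[[[-0.018,-0.54,0],0,1],[[-0.018,-0.54,0],0,1],[[-0.018,-0.54,0],0,1],[[-0.018,-0.54,0],0,1],[[-0.018,-0.54,0],0,1],[[-0.018,-0.54,0],0,1],[[-0.018,-0.54,0],0,1],[[-0.018,-0.54,0],0,1]]'; python3 g.py .054 0 .12
```

```text
clock: 1.43
tcp_pos: [0.4873, 0.0806, 0.2185]
ee_rot: [-0.0, -0.124, 0.992, -0.0]
wrist_force: [0.6, 0.2, -0.3]
finger_gap: 0.005
gripper_force: 0.0
t 1.4333 box xy [0.0462 0.2067 0.2185] xt -165.76 F [ 0.6  0.2 -0.3] tilt [-0. -0. -1.]
shift [-0.0077 -0.2067  0.0985]
```

```bash
python3 -m handwheel '[[[-0.008,-0.207,0],0,1],[[-0.008,-0.207,0],0,1],[[-0.008,-0.207,0],0,1],[[-0.008,-0.207,0],0,1],[[-0.008,-0.207,0],0,1],[[-0.008,-0.207,0.099],0,1],[[-0.008,-0.207,0.099],0,1],[[-0.008,-0.207,0.099],0,1]]'; python3 -m handwheel '[[[0,0,0],0,1],[[0,0,0],0,1]]'; python3 g.py .055 0 .08
python3 - <<'E'
from h import *
c=cam('side'); cv2.imwrite('pics/s1.png',cv2.convertScaleAbs(cv2.resize(c['image'][160:280,240:400],None,fx=4,fy=4,interpolation=cv2.INTER_CUBIC),alpha=1.4))
E
```

```text
clock: 2.1
tcp_pos: [0.5424, -0.1166, 0.1146]
ee_rot: [-0.004, -0.123, 0.992, 0.001]
wrist_force: [-0.1, 0.2, 0.3]
finger_gap: 0.01
gripper_force: 0.0
clock: 2.27
tcp_pos: [0.5456, -0.1158, 0.119]
ee_rot: [-0.001, -0.124, 0.992, 0.0]
wrist_force: [1.3, -0.5, 0.3]
finger_gap: 0.001
gripper_force: 0.0
t 2.2667 box xy [0.0546 0.0019 0.119 ] xt -165.76 F [ 1.3 -0.5  0.3] tilt [-0.002  0.    -1.   ]
shift [-0.0005 -0.002   0.039 ]
```

View pics/s1.png

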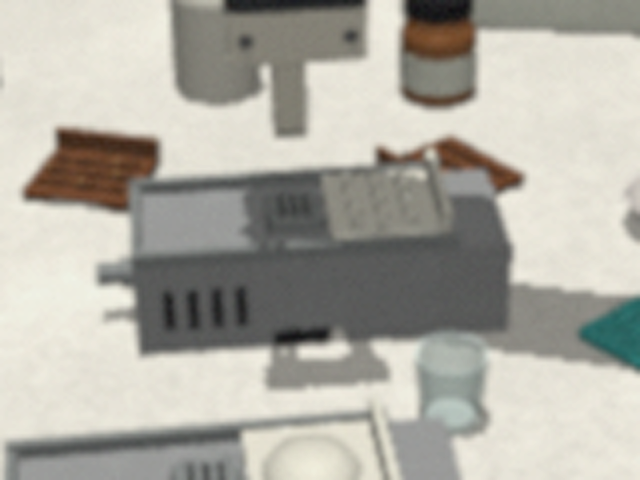

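The shut fingers (tip at (290,130)) hang directly over the tab (293,205). Now I'll press.

```bash
python3 -m handwheel '[[[-0.001,-0.002,0.02],0,1],[[-0.001,-0.002,0.039],0,1],[[-0.001,-0.002,0.044],0,1],[[-0.001,-0.002,0.048],0,1],[[-0.001,-0.002,0.052],0,1],[[-0.001,-0.002,0.055],0,1],[[-0.001,-0.002,0.058],0,1],[[-0.001,-0.002,0.059],0,1]]'; python3 -m handwheel '[[[0,0,0],0,1],[[0,0,0],0,1],[[0,0,0],0,1]]'; python3 g.py .055 0 .059
```

```text
clock: 2.98
tcp_pos: [0.5488, -0.1177, 0.0618]
ee_rot: [0.002, -0.124, 0.992, -0.0]
wrist_force: [-0.2, -0.7, 4.9]
finger_gap: 0.002
gripper_force: 2.4
clock: 3.23
tcp_pos: [0.5488, -0.1177, 0.0614]
ee_rot: [0.001, -0.124, 0.992, -0.0]
wrist_force: [0.6, 0.6, 4.4]
finger_gap: 0.005
gripper_force: 2.4
t 3.2333 box xy [ 0.0572 -0.0006  0.0614] xt -165.75 F [0.6 0.6 4.4] tilt [ 0.003 -0.    -1.   ]
shift [0.0022 0.0007 0.0024]
```

```bash
python3 -m handwheel '[[[0.001,0,0.001],0,1],[[0.001,0,0.002],0,1],[[0.001,0,0.003],0,1],[[0.001,0,0.003],0,1],[[0.001,0,0.003],0,1],[[0.001,0,0.003],0,1]]'; python3 g.py .055 0 .059
```

```text
clock: 3.73
tcp_pos: [0.5487, -0.1177, 0.0583]
ee_rot: [0.002, -0.124, 0.992, -0.0]
wrist_force: [3.8, 1.2, 6.3]
finger_gap: 0.005
gripper_force: 2.7
t 3.7333 box xy [ 0.0571 -0.0006  0.0583] xt -165.74 F [3.8 1.2 6.3] tilt [ 0.004 -0.    -1.   ]
shift [ 0.0021  0.0006 -0.0007]
```

```bash
python3 -m handwheel '[[[0,0,-0.03],0,1],[[0,0,-0.06],0,1],[[0.04,0,-0.06],0,1],[[0.08,0,-0.06],0,1],[[0.12,0,-0.06],0,1],[[0.12,0,-0.06],0,1],[[0.12,0,-0.06],0,1],[[0.12,0,-0.06],0,1]]'; python3 g.py -.063 0 .068
python3 - <<'E'
from h import *
c=cam('side'); cv2.imwrite('pics/s2.png',cv2.convertScaleAbs(cv2.resize(c['image'][160:280,240:400],None,fx=4,fy=4,interpolation=cv2.INTER_CUBIC),alpha=1.4))
E
```

```text
clock: 4.4
tcp_pos: [0.4293, -0.1474, 0.1171]
ee_rot: [-0.001, -0.124, 0.992, 0.0]
wrist_force: [0.0, -0.1, -0.5]
finger_gap: 0.009
gripper_force: 0.0
t 4.4 box xy [-6.600e-02 -1.000e-04  1.171e-01] xt -165.8 F [ 0.  -0.1 -0.5] tilt [-0.003  0.001 -1.   ]
shift [-0.0031  0.      0.0491]
```

View pics/s2.png

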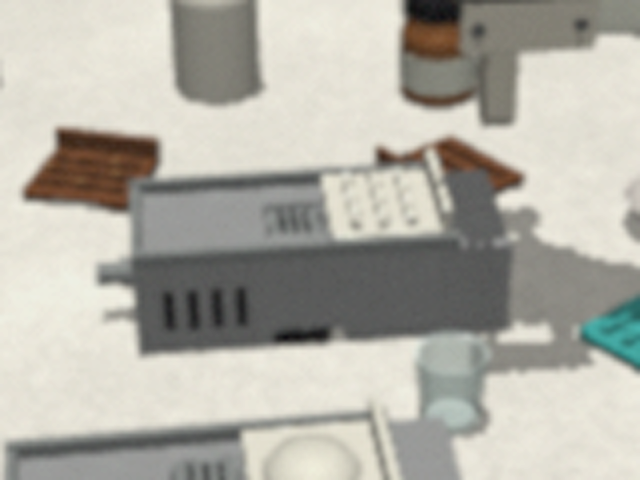

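The tab at (293,217) now looks flush and the cover hasn't moved. The finger is ahead of the lip, so I'll lower it in front of the lip.

```bash
python3 -m handwheel '[[[-0.001,0,0.025],0,1],[[-0.001,0,0.045],0,1],[[-0.001,0,0.05],0,1],[[-0.001,0,0.05],0,1],[[-0.001,0,0.05],0,1]]'; python3 g.py .043 0 .068
```

```text
clock: 4.87
tcp_pos: [0.4319, -0.1469, 0.0676]
ee_rot: [-0.0, -0.124, 0.992, 0.0]
wrist_force: [-0.4, 0.6, -0.5]
finger_gap: 0.002
gripper_force: 0.0
t 4.8667 box xy [-0.0633 -0.0003  0.0676] xt -165.71 F [-0.4  0.6 -0.5] tilt [-0.  0. -1.]
shift [-1.063e-01  1.000e-04 -4.000e-04]
```

```bash
python3 -m handwheel '[[[-0.008,0,0],0,1],[[-0.014,0,0],0,1],[[-0.018,0,0],0,1],[[-0.024,0,0],0,1],[[-0.03,0,0],0,1],[[-0.036,0,0],0,1],[[-0.042,0,0],0,1],[[-0.048,0,0],0,1]]'; python3 g.py .043 0 .068
```

```text
clock: 5.53
tcp_pos: [0.4782, -0.1352, 0.0677]
ee_rot: [-0.0, -0.124, 0.992, -0.0]
wrist_force: [-1.0, -1.5, 1.0]
finger_gap: 0.007
gripper_force: 0.8
t 5.5333 box xy [-0.0156 -0.0003  0.0677] xt -165.76 F [-1.  -1.5  1. ] tilt [-0. -0. -1.]
shift [-0.0586  0.0003 -0.0003]
```

Sliding freely; continue.

```bash
python3 -m handwheel '[[[-0.008,0,0],0,1],[[-0.016,0,0],0,1],[[-0.024,0,0],0,1],[[-0.032,0,0],0,1],[[-0.04,0,0],0,1],[[-0.047,0,0],0,1],[[-0.054,0,0],0,1],[[-0.058,0,0],0,1]]'; python3 -m handwheel '[[[-0.002,0,0],0,1],[[-0.002,0,0],0,1],[[-0.002,0,0],0,1]]'; python3 g.py .043 0 .068
python3 -m handwheel '[[[0.02,0,0],0,1],[[0.04,0,0],0,1],[[0.05,0,-0.03],0,1],[[0.05,0,-0.07],0,1],[[0.07,0,-0.11],0,1],[[0.1,0,-0.13],0,1],[[0.1,0,-0.13],0,1],[[0.1,0,-0.13],0,1]]'
python3 - <<'E'
from h import *
for n,(a,b,c0,d) in {'top':(150,290,330,430),'side':(160,280,240,400)}.items():
    c=cam(n); cv2.imwrite(f'pics/{n}3.png',cv2.convertScaleAbs(cv2.resize(c['image'][a:b,c0:d],None,fx=4,fy=4,interpolation=cv2.INTER_CUBIC),alpha=1.4))
E
```

```text
clock: 6.2
tcp_pos: [0.5352, -0.1207, 0.0677]
ee_rot: [0.001, -0.124, 0.992, -0.0]
wrist_force: [-1.4, 0.1, 1.1]
finger_gap: 0.004
gripper_force: 0.7
clock: 6.45
tcp_pos: [0.5363, -0.1206, 0.0677]
ee_rot: [0.0, -0.124, 0.992, -0.0]
wrist_force: [-0.1, 0.4, -0.8]
finger_gap: 0.005
gripper_force: 0.0
t 6.45 box xy [ 0.0443 -0.0004  0.0677] xt -165.77 F [-0.1  0.4 -0.8] tilt [ 0.001 -0.    -1.   ]
shift [ 0.0013  0.0004 -0.0003]
clock: 7.12
tcp_pos: [0.4386, -0.1461, 0.1992]
ee_rot: [0.002, -0.123, 0.992, -0.001]
wrist_force: [0.1, 1.3, -1.0]
finger_gap: 0.003
gripper_force: 0.0
```

View pics/side3.png

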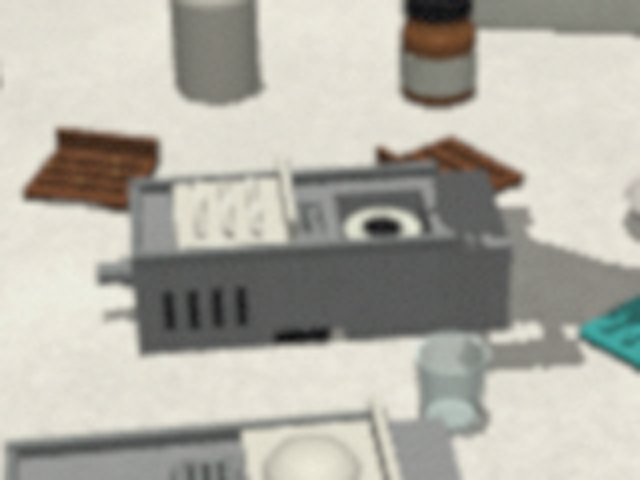

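View pics/top3.png

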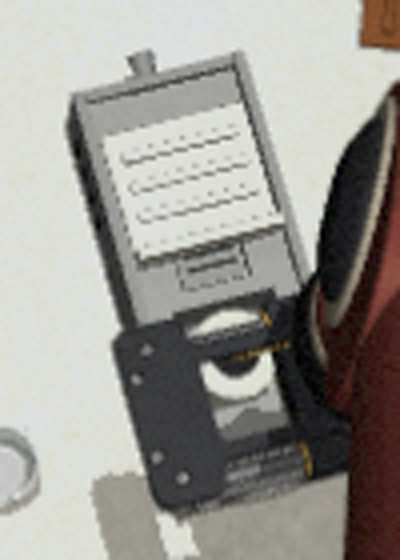

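The cover (side view (235,212)) lies flat and straight between the guides at about x = 87 mm. The well at (380,225) is fully uncovered, the tab is still in, and the arm is clear.

```bash
python3 -c "
from cell import env
print(env.job_done())"
```

```text
the job is handed in; nothing more can be done
None
```

The ribbed box is open and handed in: its tab is pressed in about flush, and its cover lies flat on the rear deck at about x = 87 mm with the well fully uncovered. The handed-in call gave no verdict; I saw no contact with the domed box or the other items, though I only took a close last look around the ribbed box.

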